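Reset a coffee grinder's grind dial: to the stop, then three clicks back

ROBOT

A 6-joint arm with a two-finger parallel gripper is mounted at the origin on a cart in front of the work surface, level with it; the furniture and walls round the work are solid. World frame = base frame: x ahead of the robot, y to its left, z up, the work surface at z = 0. Lengths are in m, angles in rad, forces in N, time in s.
With the tool pointing down it reaches from about 0.375 to 0.975 m from the base axis. Payload 3.8 kg.
Tool frame: the origin (TCP) lies at the very end of the fingers, on their centre line; the grasp point (between the pads) lies 19 mm behind it; z points along the fingers, y is the line along which they close (so a half turn about z gives the same grasp; the last joint's range is limited). The gripper opens to 88 mm and grips with 3 to 60 N. Pads are 18 mm wide; open, the fingers measure 123 mm over their backs; the gripper's body (75 mm by 187 mm) begins 45 mm behind the grasp point.
Start: joints at [1.134, 0.264, 1.604, -0, 1.274, -0.037], TCP at [0.263, 0.622, 0.239] pointing down, gripper open.
Joint ranges: [-2.63, 2.63], [-0.94, 2.18], [0.31, 2.57], [-1.31, 4.45], [0, 2.66], [-2.55, 2.55]. Speed limits (rad/s): [2.57, 2.57, 3.14, 3.14, 3.14, 3.14].

INTERFACE

Orientations are given as a unit quaternion [x, y, z, w].
In Python, from workcell import sensors, cams, hand_in gives the robot as it stands.
- The arm moves only by the tool send_rows, never from a script. Its argument "plan" is a list of rows, each a list of 7 numbers: the closure, from -1 (fully open) to 1 (shut), so that 0 is half open, then the shift along the world's x, y, z scaled (see below), then the turn, a rotation vector about the world's x, y, z scaled (see below). In form: [[claw, tx, ty, tz, ax, ay, az], ...]. A call has 1 to 5 rows; each row is the pose to reach, as a shift and turn from the pose commanded when the call began; what a row does not reach only later rows make up. The controller multiplies each number of a shift by 250 mm and each number of a turn by 90 degrees. A row lasts 1/10 s, in which the tool goes at most 50 mm and 8.59 degrees, less where a joint would pass 70% of its speed; a pose out of reach is approached as far as the arm can. A call with a number of a shift or a turn outside -1 to 1 is refused whole. A call with a gripper value outside its range is refused whole. The fingers move at their own pace and stop on an object; "newtons" is the grip in N (left out, the last holds). Time passes only in rows, so rows that repeat a pose let the fingers close. It gives the time, the measured TCP pose, the force, the opening and the grip force at its end, in the units of the state.
- sensors.get_state(): the state, without advancing time (a new reading comes with each control period).
- cams.snapshot(name): name is "scene" or "top"; returns a dict with "frame" (480x640x3 uint8, red, green, blue), "camera_matrix" (3x3 intrinsics, pixels), "distortion" ([k1, k2, p1, p2, k3] as OpenCV has them; the pictures are not rectified), "R" (3x3) and "t" (3): a world point X has camera coordinates R X + t. Camera axes: x right, y down, z forward; pixel columns grow to the right and rows downward; lengths in m; the calibration is good to about 2 mm. A picture is of the moment at which its call begins. There is no depth.
- hand_in(): hands the job in; it is judged then, once.
Trained networks look in a picture, given as the dict that the camera call returned (one of the last four; its "shot" number tells which), for a name from the list of things; names that differ only in an ending like _2 or _b are one class to them, and where a whole thing is asked for, a point or a joint stands for the part that bears it (a point fixed in the world has none). Each returns a list of dicts, best first, with "score" (0 to 1); they miss things now and then, are a little off and sometimes report something else, mostly with a low value. They report only what shows in the picture. A call takes as long as a camera call.
- cams.look_for(picture, thing): "position" ([x, y, z] in m, in world coordinates, good to about 4 mm: the middle of the surface that is visible of it).
- cams.mark_of(picture, thing): "position" ([x, y, z] in m, in world coordinates, good to about 4 mm: a listed point, or the origin of a listed thing).
The state is a dict: "time": time; "joint_pos": joint angles; "qd": joint speeds; "joint_efforts": joint torques, N m; "ee_pos": TCP position; "tool_rot": TCP orientation; "force": force on the tool from outside, world axes, zero at the start; "torque": the same for the moment, N m; "opening": finger opening in m; "finger_force": force on a finger pad.
Only numpy, scipy, OpenCV 4.12 (cv2) and the standard library are available. Lean on these libraries where they do the work, as an engineer would, in place of code of your own. Each camera call takes 0.05 s, during which the arm holds its last target. There are 200 camera calls.

TASK

Set the grind on the coffee grinder: turn its grind dial (the large knob with the bar grip and pointer) clockwise, seen from above, until it is home against its stop, then turn it back anticlockwise exactly three clicks and let go. Leave the small round dose knob at the other end of the grinder as it is.

Things in the scene. Friction and masses are not known exactly. Their poses are not given: they have to be found in the camera images.
- grinder: coffee grinder: grey block 110 mm deep (x), 250 wide (y), 100 high with a flat steel deck on top, fixed to the worktop; origin under its centre on the worktop, x to its back, y to its left; spout on its front (-x). On the deck: grind dial (axis at y -80 mm), clear bean hopper 69 mm across with black lid, 58 mm high (at y +22), dose knob (at y +95)
- dial_grip (a point): point to grip, on the vertical axis of the grind dial, 34 mm above the deck. The dial is black: a disc 54 mm across, its top 8 mm above the deck, and on it an upright bar to pinch, 50 mm long, 14 mm thick, top 44 mm above the deck. This point turns with the dial: x along the bar to the pointer (white line), y across the bar, z up
- grind_dial (a joint): dial angle, rad: 0 at the stop (fully clockwise from above; pointer at the broad mark by the pin, 150 degrees anticlockwise from the grinder's x), growing anticlockwise to 2.09. Clicks and marks every 20 degrees (0.349) from the stop; a light spring (0.05 N m) draws it into the nearest click. Starts one or two clicks from the stop; three clicks is 1.047
- dose_knob (a joint): angle in rad of the dose knob, a plain round black knob 28 mm across, 17 mm high, at the left end of the deck; 0 at the start, to be left alone

How it is judged:
On the way:
1. the grind dial is home against its clockwise stop (within 7 degrees) (value of joint grind_dial below 0.12 rad), for 0.1 s.
At the end, for the whole second after the job is handed in: the grind dial rests on the third click from its stop (60 degrees, within 10 degrees), released (value of joint grind_dial between 0.873 and 1.222 rad and velocity of joint grind_dial between -0.1 and 0.1 rad/s); the robot touches nothing.
It fails at once if the dose knob is turned by more than 12 degrees (value of joint dose_knob above 0.21 rad or value of joint dose_knob below -0.21 rad).
It also fails if it takes over 35 s, if anything falls off the work surface, if the arm or the gripper's body presses on something with over 40 N, if the wrist force passes 120 N, or if a joint passes its speed limit or range.

## Working session

There is one attempt and no reset: what is moved stays moved. The work goes in short steps, Python scripts to look and compute and a tool call to move; the robot and the scene stay as the last step left them, time stands still between calls to the robot, and variables do not carry over. Pictures are saved under pics/ and viewed, at most 10 in all, crops included, and the job is handed in when it is done.

Besides the shell and the picture viewer there is one more tool, called after "Call:" by a JSON object that holds its "fn" and its "kwargs". send_rows: Moves the arm, as the interface text tells. Shifts and turns lie within -1 to 1; 1 stands for 250 mm of shift or 90 degrees of turn. Its arguments: {"type":"object","properties":{"plan":{"type":"array"},"newtons":{"type":"number"}},"required":["plan"]}

```bash
mkdir -p pics; python3 - <<'E'
from workcell import sensors, cams
import cv2
s=sensors.get_state(); print(s['time'],s['ee_pos'],s['tool_rot'],s['opening'])
for n in ("top","scene"):
    p=cams.snapshot(n); cv2.imwrite(f"pics/{n}0.png",p['frame'][:,:,::-1])
    print(n,p['camera_matrix'],p['t'])
    for f in (cams.mark_of,cams.look_for):
        for th in ("grinder","dial_grip","grind_dial","dose_knob"):
            try: print(f.__name__,th,[(r['score'],r['position']) for r in f(p,th)[:2]])
            except Exception as e: print(th,e)
print(sensors.get_state()['time'])
E
```

```text
0.0 [0.26245263 0.62111669 0.2373823 ] [ 1.98568538e-01  9.80086373e-01 -1.08509220e-03 -2.43951778e-04] 0.08781371513184127
top [[507.50883856   0.         312.31440223]
 [  0.         507.50883856 235.3104475 ]
 [  0.           0.           1.        ]] [0.17798972 0.53607056 0.8546651 ]
call grinder [(0.66, [0.5424, 0.0624, 0.0023])]
call dial_grip [(0.57, [0.5369, -0.0189, 0.1347])]
grind_dial it knows: dial_grip, grinder
dose_knob it knows: dial_grip, grinder
call grinder [(0.9, [0.527, 0.0746, 0.1003])]
call dial_grip [(0.73, [0.532, -0.0119, 0.1099])]
call grind_dial []
call dose_knob [(0.81, [0.5341, 0.1522, 0.1169])]
scene [[550.76270243   0.         327.71031663]
 [  0.         550.76270243 230.47033529]
 [  0.           0.           1.        ]] [-0.11780917  0.41434802  0.46597076]
call grinder [(0.85, [0.5402, 0.0602, 0.0019])]
call dial_grip [(0.63, [0.539, -0.021, 0.1359])]
grind_dial it knows: dial_grip, grinder
dose_knob it knows: dial_grip, grinder
call grinder [(0.75, [0.4975, 0.0502, 0.0995])]
call dial_grip [(0.72, [0.5263, -0.0251, 0.1076])]
call grind_dial [(0.82, [0.5267, -0.0218, 0.1034])]
call dose_knob [(0.61, [0.4962, 0.0464, 0.099]), (0.51, [0.5312, 0.153, 0.1161])]
0.7
```

View pics/top0.png

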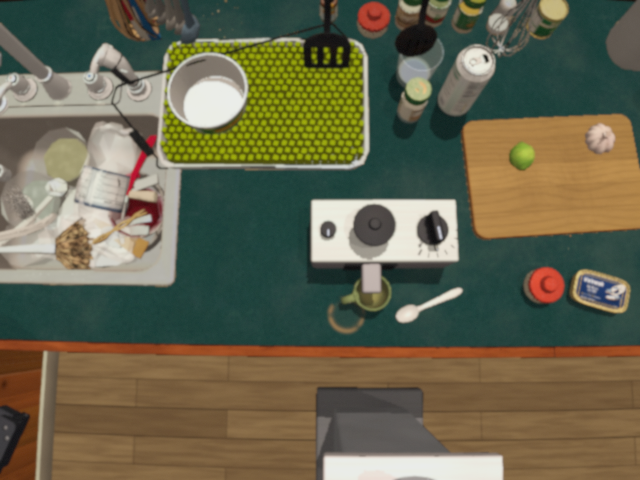

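The top view shows the grinder at about (385,233), with the dose knob on the left (327,230), the hopper at (375,224) and the grind dial on the right (434,228). Next I'll enlarge the dial with the click rays overlaid.

```bash
cat > h.py <<'E'
import numpy as np, cv2
def proj(p,X):
    return cv2.projectPoints(np.array(X,float).reshape(-1,3),cv2.Rodrigues(p['R'])[0],p['t'],p['camera_matrix'],np.array(p['distortion']))[0].reshape(-1,2)
def crop(p,c,z,yaw,half=38,s=8):
    u=proj(p,[[c[0],c[1],z]])[0].astype(int)-half
    im=cv2.resize(p['frame'][u[1]:u[1]+2*half,u[0]:u[0]+2*half,::-1],None,fx=s,fy=s,interpolation=cv2.INTER_CUBIC)
    f=lambda X:tuple(int(v) for v in (proj(p,[X])[0]-u+.5)*s)
    for k in range(7):
        a=yaw+np.radians(150+20*k)
        e=np.array([np.cos(a),np.sin(a)])
        A=[c[0]+.03*e[0],c[1]+.03*e[1],.1]; B=[c[0]+.04*e[0],c[1]+.04*e[1],.1]
        cv2.line(im,f(A),f(B),(0,0,255) if k==0 else (0,200,0),1)
        cv2.putText(im,str(k),f([c[0]+.045*e[0],c[1]+.045*e[1],.1]),0,.5,(255,0,0),1)
    cv2.circle(im,f([c[0],c[1],.144]),4,(255,0,255),1)
    return im[:600,:]
E
python3 - <<'E'
from workcell import cams
from h import *
ims=[]
for n in ("top","scene"):
    p=cams.snapshot(n); ims.append(crop(p,(.538,-.020),.12,np.radians(1.),half=25 if n=="top" else 37,s=16 if n=="top" else 10.8)[:,:400] if 0 else cv2.resize(crop(p,(.538,-.020),.12,np.radians(1.),half=26 if n=="top" else 45,s=12),(400,400)))
cv2.imwrite("pics/d1.png",np.hstack(ims)); 
E
```

```text
(no output)
```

View pics/d1.png

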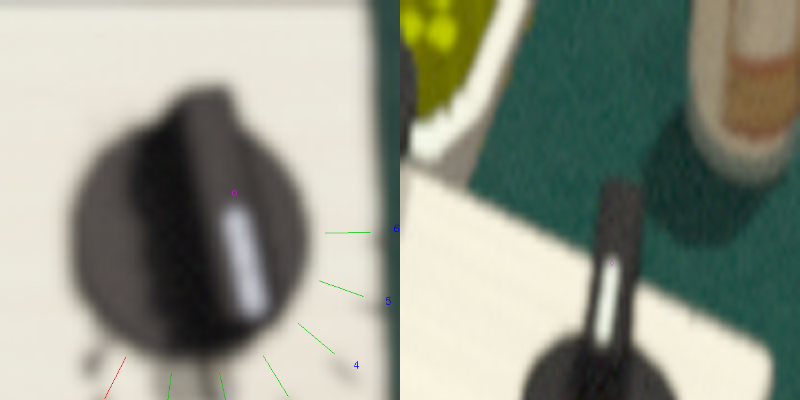

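View pics/scene0.png

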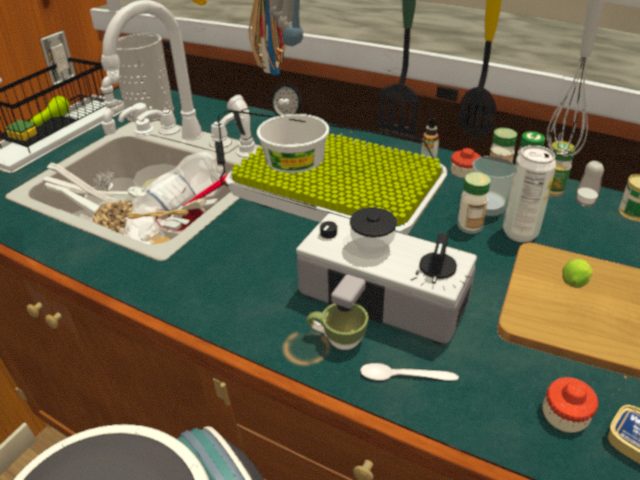

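The dial sits near the second click, with the white pointer line running from (235,210) to (258,310) in the crop. I'll back-project the pointer ends, the disc and the deck outline.

```bash
cat >> h.py <<'E'
def back(p,uv,z):
    n=cv2.undistortPoints(np.array(uv,float).reshape(-1,1,2),p['camera_matrix'],np.array(p['distortion'])).reshape(-1,2)
    R=np.array(p['R']);o=-R.T@p['t'];d=np.c_[n,np.ones(len(n))]@R
    return (o+d*((z-o[2])/d[:,2])[:,None])[:,:2]
E
python3 - <<'E'
from workcell import cams
from h import *
p=cams.snapshot("top"); u0=proj(p,[[.538,-.02,.12]])[0].astype(int)-26
g=lambda *a: np.array(a,float).reshape(-1,2)/(400/52)-.5+u0
P=back(p,g(235,208,258,312),.144); d=P[1]-P[0]; print("ptr",P,np.degrees(np.arctan2(d[1],d[0]))%360)
print("disc L,R",back(p,g(72,240,308,240),.108),"bottom",back(p,g(190,357),.108))
f=p['frame'].astype(int); m=((f.min(2)>195)).astype(np.uint8)
n,l,st,_=cv2.connectedComponentsWithStats(m); k=l[245,345] or l[215,345]; print(st[k])
ys,xs=np.where(l==k); X=back(p,np.c_[xs,ys],.1); r=cv2.minAreaRect((X*1000).astype(np.float32)); print("deck",r, cv2.boxPoints(r))
E
```

```text
ptr [[ 0.53328421 -0.01993351]
 [ 0.51145392 -0.02396611]] 190.46597515772226
disc L,R [[ 0.53304581  0.00729277]
 [ 0.53338219 -0.0440454 ]] bottom [[ 0.50760231 -0.01753268]]
[ 313  200  144   60 5036]
deck ((536.7749633789062, 60.33879470825195), (100.94775390625, 239.9727783203125), 0.34437307715415955) [[485.5808   180.01964 ]
 [487.0232   -59.948795]
 [587.9691   -59.34205 ]
 [586.52673  180.62639 ]]
```

Deck yaw is about 0.3°, the dial axis is at about (0.536, -0.0195), and the bar is at 190.5°, which is click 2. I'm heading above it with the closing axis across the bar and the gripper half open.

Call:
{"fn": "send_rows", "kwargs": {"plan": [[0, 0.39, -0.92, 0, 0, 0, 0.37], [0, 0.39, -0.92, 0, 0, 0, 0.37], [0, 0.39, -0.92, 0, 0, 0, 0.37], [0, 0.39, -0.92, 0, 0, 0, 0.37], [0, 0.39, -0.92, 0, 0, 0, 0.37]], "newtons": 25}}

```text
time: 1.35
ee_pos: [0.3606, 0.39, 0.2389]
tool_rot: [-0.092, 0.996, 0.0, 0.0]
force: [-0.0, -0.1, 1.2]
opening: 0.0503
finger_force: 0.0
```

Call:
{"fn": "send_rows", "kwargs": {"plan": [[0, 0.39, -0.92, 0, 0, 0, 0], [0, 0.39, -0.92, 0, 0, 0, 0], [0, 0.39, -0.92, 0, 0, 0, 0], [0, 0.39, -0.92, 0, 0, 0, 0], [0, 0.39, -0.92, 0, 0, 0, 0]]}}

```text
time: 1.85
ee_pos: [0.4582, 0.1599, 0.2392]
tool_rot: [-0.091, 0.996, 0.0, 0.001]
force: [0.2, 0.4, -0.6]
opening: 0.0437
finger_force: 0.0
```

Call:
{"fn": "send_rows", "kwargs": {"plan": [[0, 0.31, -0.72, 0, 0, 0, 0], [0, 0.31, -0.72, 0, 0, 0, 0], [0, 0.31, -0.72, 0, 0, 0, 0], [0, 0.31, -0.72, 0, 0, 0, 0], [0, 0.31, -0.72, 0, 0, 0, 0]]}}

```text
time: 2.35
ee_pos: [0.537, -0.0231, 0.239]
tool_rot: [-0.088, 0.996, -0.001, 0.001]
force: [0.1, 0.5, -0.7]
opening: 0.044
finger_force: 0.0
```

Call:
{"fn": "send_rows", "kwargs": {"plan": [[0, 0, 0.014, -0.1, 0, 0, 0], [0, 0, 0.014, -0.2, 0, 0, 0], [0, 0, 0.014, -0.3, 0, 0, 0], [0, 0, 0.014, -0.33, 0, 0, 0], [0, 0, 0.014, -0.33, 0, 0, 0]]}}

```text
time: 2.85
ee_pos: [0.5339, -0.014, 0.1549]
tool_rot: [-0.091, 0.996, 0.0, -0.002]
force: [-0.6, 0.1, 0.2]
opening: 0.0442
finger_force: 0.0
```

```bash
python3 - <<'E'
from workcell import cams
from h import *
ims=[]
for n in ("top","scene"):
    p=cams.snapshot(n); print([(r['score'],r['position']) for r in cams.mark_of(p,"dial_grip")[:2]])
    ims.append(cv2.resize(crop(p,(.536,-.0195),.12,0,half=36 if n=="top" else 50,s=12),(400,400)))
cv2.imwrite("pics/d2.png",np.hstack(ims))
E
```

```text
[(0.66, [0.5379, -0.0182, 0.1371])]
[(0.73, [0.5399, -0.0232, 0.1338])]
```

View pics/d2.png

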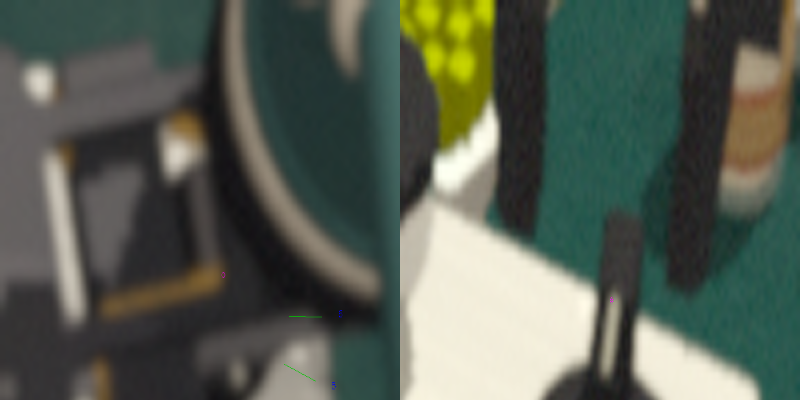

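The fingers (520,230) and (687,290) straddle the bar (620,210) in the scene view. I'll shift about 5 mm in -y, lower to grip height and close.

Call:
{"fn": "send_rows", "kwargs": {"plan": [[0, 0.006, -0.022, -0.06, 0, 0, 0], [0, 0.006, -0.022, -0.12, 0, 0, 0], [0, 0.006, -0.022, -0.16, 0, 0, 0], [0, 0.006, -0.022, -0.16, 0, 0, 0], [0, 0.006, -0.022, -0.16, 0, 0, 0]]}}

```text
time: 3.55
ee_pos: [0.5361, -0.0202, 0.1153]
tool_rot: [-0.091, 0.996, 0.0, -0.001]
force: [1.0, -0.2, -0.4]
opening: 0.0443
finger_force: 0.0
```

Call:
{"fn": "send_rows", "kwargs": {"plan": [[1, 0, 0, 0, 0, 0, 0], [1, 0, 0, 0, 0, 0, 0], [1, 0, 0, 0, 0, 0, 0], [1, 0, 0, 0, 0, 0, 0], [1, 0, 0, 0, 0, 0, 0]], "newtons": 25}}

```text
time: 4.05
ee_pos: [0.5369, -0.0197, 0.1166]
tool_rot: [-0.09, 0.996, 0.0, 0.0]
force: [-0.6, 2.7, 1.9]
opening: 0.0136
finger_force: 25.0
```

Call:
{"fn": "send_rows", "kwargs": {"plan": [[1, 0, 0, 0, 0, 0, -0.07], [1, 0, 0, 0, 0, 0, -0.14], [1, 0, 0, 0, 0, 0, -0.21], [1, 0, 0, 0, 0, 0, -0.28], [1, 0, 0, 0, 0, 0, -0.35]]}}

```text
time: 4.55
ee_pos: [0.5371, -0.0186, 0.1167]
tool_rot: [0.186, 0.983, 0.001, 0.0]
force: [0.3, 7.0, 1.1]
opening: 0.014
finger_force: 25.0
```

Call:
{"fn": "send_rows", "kwargs": {"plan": [[1, 0, 0, 0, 0, 0, -0.04], [1, 0, 0, 0, 0, 0, -0.08], [1, 0, 0, 0, 0, 0, -0.11], [1, 0, 0, 0, 0, 0, -0.13], [1, 0, 0, 0, 0, 0, -0.13]]}}

```text
time: 5.05
ee_pos: [0.5371, -0.0182, 0.1167]
tool_rot: [0.282, 0.959, 0.002, 0.0]
force: [0.1, 7.5, 2.5]
opening: 0.0142
finger_force: 25.0
```

```bash
cat > s.py <<'E'
from workcell import sensors
import numpy as np
s=sensors.get_state(); a=s['tool_rot']
print(s['time'],s['ee_pos'],"bar deg",np.degrees(2*np.arctan2(a[1],a[0]))-90+180,s['force'],s['torque'],s['opening'],s['finger_force'],s['joint_pos'][5])
E
python3 s.py
```

```text
5.05 [ 0.53714322 -0.01820231  0.11668368] bar deg 237.22647693273763 [0.06220774 7.50778573 2.49369838] [ 1.21048896 -0.03795645  0.65792603] 0.01417342161333343 24.999753423035145 -1.0828626220911353
```

Call:
{"fn": "send_rows", "kwargs": {"plan": [[1, 0, -0.004, 0, 0, 0, -0.02], [1, 0, -0.004, 0, 0, 0, -0.03], [1, 0, -0.004, 0, 0, 0, -0.03]]}}

```text
time: 5.35
ee_pos: [0.537, -0.0182, 0.1167]
tool_rot: [0.305, 0.952, 0.002, -0.0]
force: [-0.5, 11.9, 2.5]
opening: 0.0148
finger_force: 26.4
```

```bash
python3 s.py; python3 - <<'E'
from workcell import cams
from h import *
p=cams.snapshot("scene"); cv2.imwrite("pics/d3.png",cv2.resize(crop(p,(.537,-.0195),.12,0,half=40,s=12),(600,600)))
E
```

```text
5.35 [ 0.53700216 -0.01823011  0.11665264] bar deg 234.51893016974415 [-0.53795068 11.88684052  2.48330592] [1.7626582  0.02972539 0.57051457] 0.01480112578172643 26.416828795918263 -1.0378781237360337
```

View pics/d3.png

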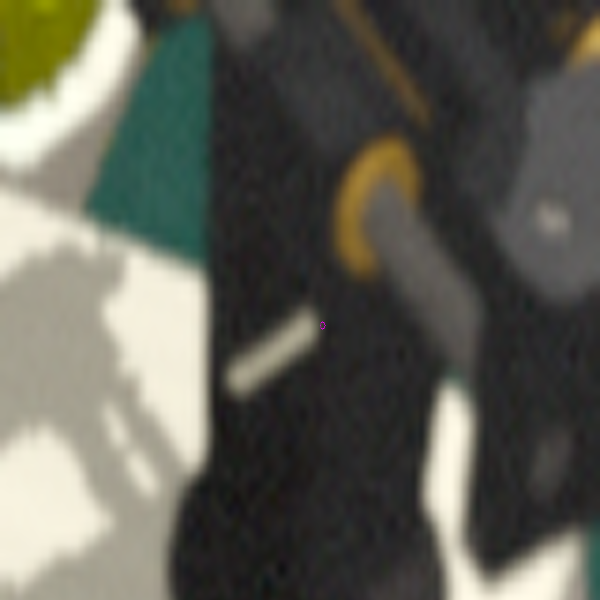

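```bash
cat > ptr.py <<'E'
from h import *
def ptr(p,c,half,scale,a,b):
    u=proj(p,[[c[0],c[1],.12]])[0].astype(int)-half
    P=back(p,np.array([a,b])/scale-.5+u,.144); d=P[1]-P[0]
    return P,np.degrees(np.arctan2(d[1],d[0]))%360
E
python3 - <<'E'
from workcell import cams
from ptr import *
print(ptr(cams.snapshot("scene"),(.537,-.0195),40,7.5,(314,320),(232,387)))
E
```

```text
(array([[ 0.50475586, -0.02909246],
       [ 0.4811905 , -0.02250773]]), np.float64(164.3883356327777))
```

```bash
sed -i 's/return im\[:600,:\]/return im/' h.py; python3 - <<'E'
from workcell import cams
from ptr import *
print(ptr(cams.snapshot("scene"),(.537,-.0195),40,1.,(314/7.5,320/12),(232/7.5,387/12)))
E
python3 s.py
```

```text
(array([[ 0.53725638, -0.01766591],
       [ 0.51892414, -0.00856056]]), np.float64(153.58710736138548))
5.5 [ 0.53698772 -0.01822457  0.11663165] bar deg 234.5450960977499 [-0.0745234  11.43457886  2.23759792] [1.77223264 0.01332538 0.57687479] 0.01483123851733905 26.3947754324181 -1.0382340744245686
```

The pointer reads about 153° (stop at 150°). The tool has turned on past it with torque building, so the dial is at the stop. Now turning back so the bar reaches 210°.

Call:
{"fn": "send_rows", "kwargs": {"plan": [[1, 0, 0.008, 0, 0, 0, 0.07], [1, 0, 0.008, 0, 0, 0, 0.14], [1, 0, 0.008, 0, 0, 0, 0.21], [1, 0, 0.008, 0, 0, 0, 0.28], [1, 0, 0.008, 0, 0, 0, 0.36]]}}

```text
time: 6.0
ee_pos: [0.5372, -0.0191, 0.1166]
tool_rot: [0.025, 1.0, 0.0, 0.001]
force: [0.5, 0.4, 1.8]
opening: 0.0141
finger_force: 25.0
```

Call:
{"fn": "send_rows", "kwargs": {"plan": [[1, 0, 0, 0, 0, 0, 0.08], [1, 0, 0, 0, 0, 0, 0.16], [1, 0, 0, 0, 0, 0, 0.24], [1, 0, 0, 0, 0, 0, 0.32], [1, 0, 0, 0, 0, 0, 0.37]]}}

```text
time: 6.5
ee_pos: [0.5374, -0.0202, 0.1166]
tool_rot: [-0.263, 0.965, -0.001, 0.001]
force: [1.5, -3.9, 0.4]
opening: 0.0137
finger_force: 25.0
```

Call:
{"fn": "send_rows", "kwargs": {"plan": [[1, 0, 0, 0, 0, 0, 0], [1, 0, 0, 0, 0, 0, 0]]}}

```text
time: 6.7
ee_pos: [0.5374, -0.0201, 0.1166]
tool_rot: [-0.26, 0.966, -0.001, 0.001]
force: [2.0, -3.9, 1.0]
opening: 0.0138
finger_force: 25.0
```

```bash
python3 s.py; python3 - <<'E'
from workcell import cams
from h import *
p=cams.snapshot("scene"); cv2.imwrite("pics/d4.png",cv2.resize(crop(p,(.537,-.0195),.12,0,half=30,s=10),(600,600)))
E
```

```text
6.7 [ 0.53741577 -0.02013613  0.11659899] bar deg 300.10163058306915 [ 1.97303811 -3.92739345  0.96901019] [-0.60158096 -0.21581893  0.06239596] 0.013772704488240925 24.99956114217639 -2.178074037511014
```

View pics/d4.png

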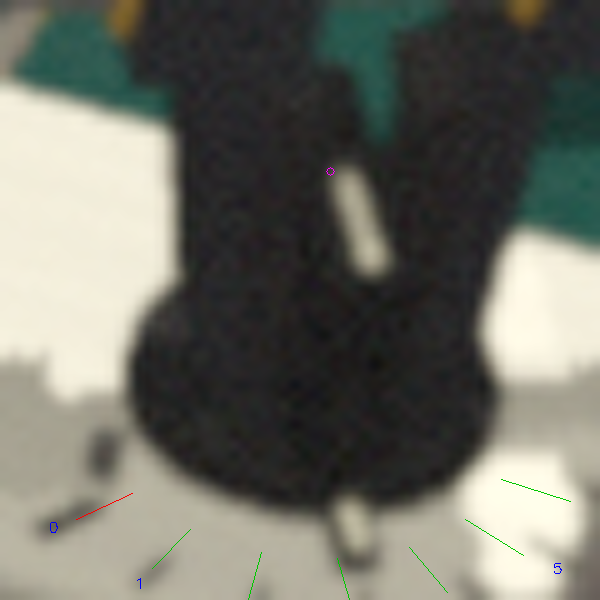

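The pointer (343,165)→(378,275) and the disc's line (345,500) sit on mark 3, and the bar is at 210.1°. Now I'll release and lift.

Call:
{"fn": "send_rows", "kwargs": {"plan": [[0.3, 0, 0, 0, 0, 0, 0], [0, 0, 0, 0, 0, 0, 0], [0, 0, 0, 0, 0, 0, 0], [0, 0, 0, 0, 0, 0, 0], [0, 0, 0, 0, 0, 0, 0]]}}

```text
time: 7.25
ee_pos: [0.5366, -0.019, 0.1161]
tool_rot: [-0.26, 0.965, 0.0, -0.0]
force: [0.4, -0.0, 0.3]
opening: 0.0442
finger_force: 0.0
```

Call:
{"fn": "send_rows", "kwargs": {"plan": [[0, 0, 0, 0.1, 0, 0, 0], [0, 0, 0, 0.2, 0, 0, 0], [0, 0, 0, 0.35, 0, 0, 0], [0, 0, 0, 0.5, 0, 0, 0], [0, 0, 0, 0.6, 0, 0, 0]]}}

```text
time: 7.75
ee_pos: [0.5376, -0.0192, 0.2693]
tool_rot: [-0.26, 0.965, -0.001, 0.002]
force: [0.3, -0.2, 0.4]
opening: 0.044
finger_force: 0.0
```

Call:
{"fn": "send_rows", "kwargs": {"plan": [[0, 0, 0, 0, 0, 0, 0], [0, 0, 0, 0, 0, 0, 0], [0, 0, 0, 0, 0, 0, 0]]}}

```text
time: 8.05
ee_pos: [0.5356, -0.0191, 0.2641]
tool_rot: [-0.26, 0.965, 0.001, -0.002]
force: [-0.9, -0.6, -0.2]
opening: 0.0444
finger_force: 0.0
```

```bash
python3 s.py; python3 - <<'E'
from workcell import cams
from h import *
p=cams.snapshot("scene"); cv2.imwrite("pics/d5.png",cv2.resize(crop(p,(.537,-.0195),.12,0,half=30,s=10),(600,600)))
E
```

```text
8.05 [ 0.53557506 -0.01911632  0.26412369] bar deg 300.1916426149096 [-0.91840064 -0.5566025  -0.18950801] [ 0.10961962 -0.01619157  0.05668426] 0.044353564925514295 0.0 -2.1799213190932845
```

View pics/d5.png

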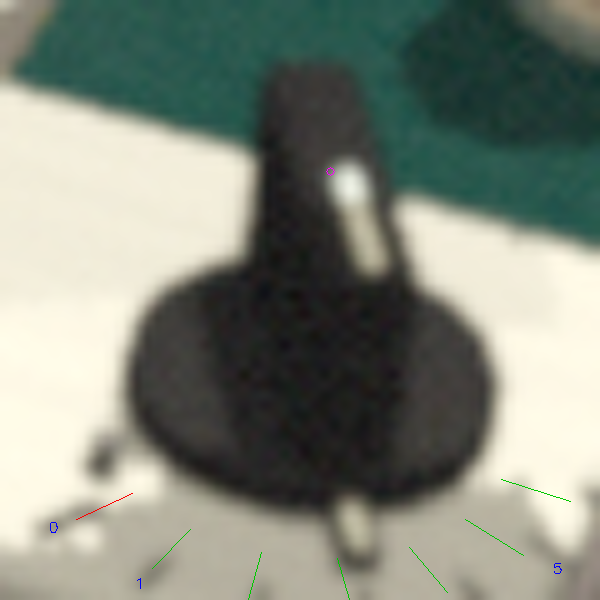

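The dial is released and clear of the gripper, with the pointer (345,520) still on mark 3. Handing in.

```bash
python3 -c "
from workcell import hand_in
print(hand_in())"
```

```text
the job is handed in; nothing more can be done
None
```

The grind dial was turned clockwise to its stop, then back three clicks and released; the last picture shows the pointer on mark 3, the dose knob was not touched, and the job was handed in at about 8 s, with no verdict returned.

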